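# Move a clipped battery pack from the charger to the work lamp

## Task

Move the charged battery pack from the black charger to the yellow work lamp. It is hooked in: push it down a little to free the hooks, squeeze its two red release buttons right in and keep them in while you draw it straight up; then plug it into the grey socket in the lamp's top and push it gently down until it clicks and stays home with both buttons sprung out. Do not crush, wrench or ram the pack, and leave the other things on the bench where they are.

Things in the scene. Friction and masses are not known exactly. Their poses are not given: they have to be found in the camera images.
- pack: battery pack: black head 48 x 46 x 48 mm (x, y, z) with a yellow band round its foot and a red release button on its left (+y) and right (-y) side; below it a grey stem, 34 x 38 mm and 38 mm long, that plugs in. Origin: centre of the stem's foot; z up; the head spans z = 38 to 86 mm. 0.15 to 0.35 kg. It fits a socket either way round (half turn about z)
- pack_grip (a point): middle between the two release buttons, on the pack's axis, 66 mm above its origin. The button faces are 24 mm wide (x) and 20 mm high, at y = +31.5 and -31.5 mm: 63 mm over both when out, 47 mm when both are fully in. A pinch along the pack's y with the pads on the faces works both. More than 35 N on each crushes them
- pack_top (a point): centre of the pack's flat top, 86 mm above its origin: the place to push it home with closed fingertips
- button_left (a joint): travel of the left (+y) button, m: 0 = out, 0.008 = fully in. A spring presses it out: 4 N when out, 7 N when in. It carries a barbed hook, low beside the stem, that springs into a pocket of the socket and clears the wall again when the button is 7 mm in or more. The hook is sloped below, so it also rides in by itself as the pack is pushed down into a socket
- button_right (a joint): travel of the right (-y) button, m: the same
- charger: black bench charger, 110 x 94 x 56 mm, green lights in front (-x); does not move. Origin: centre of its underside. Upright socket at its centre and in line with it, inside 36 x 40 mm (x, y), mouth 56 mm and floor 20 mm above the origin. The pack starts here, caught, its origin 25 mm above the charger's, 5 mm off the hard floor
- catch (a point): the catch, in the charger's socket. A sprung block in the floor presses the pack up (7 N here, 9.5 N at the floor), and so its barbs stand 3 mm up behind two lips: the buttons go in only 1 mm until the pack is pushed down 3 to 5 mm. Then the lips let go, the buttons can be squeezed right in and, held in, the pack comes up freely. Squeezing with over 18 N or pulling while hooked bends the hooks
- lamp: yellow work lamp, 104 x 96 x 77 mm, black corners, light panel in front (-x), bail behind; does not move. Origin: centre of its underside. In its top is an empty grey socket with the same inside, floor block, lips and pockets as the charger's, in line with the lamp's x, y and z. The pack at home has its origin 56 mm above the lamp's, give or take 8 mm: see lamp_mouth
- lamp_mouth (a point): nominal middle of the lamp socket's mouth, 87 mm above the lamp's origin. The socket is a sleeve clamped in rubber that stands differently high each time, by up to 8 mm up or down, and this is not measured: feel for it. Funnel 42 x 46 mm, narrowing within 4 mm to 36 x 40 mm; floor 36 mm below the mouth. The sleeve does not give when pushed
- lamp_block (a point): nominal top of the sprung block in the lamp socket, 12 mm above its hard floor. It holds an uncaught pack up here, buttons in. Pushing it down from here takes 5 to 14 N; within the last 2 mm above the floor the hooks snap out, and when let go the pack rises to 5 mm above the floor and is caught. Over 30 N on the hard floor breaks the contacts
- vee_block: bystander: dark steel vee block, 43 x 57 x 46 mm; origin at the centre of its underside
- grease_tin: bystander: round blue tin with a yellow lid, 67 mm across, 32 tall; origin at the centre of its underside
- red_carton_1: bystander: small red carton, 161 x 58 x 48 mm; origin at the centre of its underside
- screwdriver: bystander: screwdriver with an orange handle, 215 mm long; origin at the centre of its underside
There are look-alikes about, which are no part of the job. Leave any purple look-alike of the pack alone.

How it is judged:
On the way:
1. the pack is drawn straight up, right out of the charger (z of pack in the frame of charger above 0.06 m and horizontal distance between pack and charger below 0.05 m).
At the end, for the whole second after the job is handed in: the pack stands upright (within 0.06 rad) in the lamp's socket, within 4 mm of its axis, caught: pushed home (origin 46 to 66 mm above the lamp's) with both buttons sprung out to within 2 mm, at rest and let go (z of pack in the frame of lamp between 0.046 and 0.066 m and horizontal distance between pack and lamp below 0.004 m and angle between pack's own z axis and vertical below 0.06 rad and value of joint each of button_left, button_right below 0.002 m and linear speed of pack below 0.02 m/s); the robot touches nothing.
It fails at once if the pack is wrenched or jammed in the charger (contact force between pack and charger above 45 N).
It fails at once if the pack is rammed or jammed into the lamp (contact force between pack and lamp above 40 N).
It fails at once if the pack is crushed: more than 35 N on each button (contact force between the fingers and pack above 70 N).
It fails at once if a bystander is moved by more than 20 mm (distance of any of vee_block, grease_tin, red_carton_1, screwdriver from where it was at the start of the episode above 0.02 m).
It also fails if it takes over 56 s, if anything falls off the work surface, if the arm or the gripper's body presses on something with over 40 N, if the wrist force passes 120 N, or if a joint passes its speed limit or range.

## Robot

A 6-joint arm with a two-finger parallel gripper is mounted at the origin on a cart in front of the work surface, level with it; the furniture and walls round the work are solid. World frame = base frame: x ahead of the robot, y to its left, z up, the work surface at z = 0. Lengths are in m, angles in rad, forces in N, time in s.
With the tool pointing down it reaches from about 0.35 to 0.85 m from the base axis. Payload 8.1 kg.
Tool frame: the origin (TCP) lies at the very end of the fingers, on their centre line; the grasp point (between the pads) lies 19 mm behind it; z points along the fingers, y is the line along which they close (so a half turn about z gives the same grasp; the last joint's range is limited). The gripper opens to 93 mm and grips with 3 to 60 N. Pads are 15 mm wide; open, the fingers measure 128 mm over their backs; the gripper's body (75 mm by 188 mm) begins 65 mm behind the grasp point.
Start: joints at [-1.418, 0.13, 1.488, -0, 1.523, -0.085], TCP at [0.141, -0.583, 0.219] pointing down, gripper open.
Joint ranges: [-2.96, 2.96], [-0.89, 2.26], [0.02, 2.5], [-1.34, 4.48], [0, 2.73], [-2.66, 2.66]. Speed limits (rad/s): [2.39, 2.39, 2.79, 3.14, 3.14, 3.14].

## Interface

Orientations are given as a rotation vector (axis times angle).
In Python, from plant import monitor, eyes, ticket gives the robot as it stands.
- The arm moves only by the tool arm_command, never from a script. Its argument "deltas" is a list that holds one entry, the list of rows, each a list of 6 numbers: the shift along the world's x, y, z in cm, then the turn, a rotation vector about the world's x, y, z in degrees. In form: [[[tx, ty, tz, rx, ry, rz], ...]]. A call has 1 to 12 rows; each row shifts and turns the commanded pose from where the row before left it; what a row does not reach is not made up. A row lasts 1/12 s, in which the tool goes at most 41.7 mm and 7.16 degrees, less where a joint would pass 70% of its speed; a pose out of reach is approached as far as the arm can. A call is refused whole if a number of a shift passes 4.17 or a number of a turn 7.16, either way. A call with a gripper value outside its range is refused whole. "gripper" is the opening, from -1 (shut) to 1 (fully open), set as the call begins (left out, the last holds). The fingers move at their own pace and stop on an object; "squeeze" is the grip in N (left out, the last holds). Time passes only in rows, so rows that do not move let the fingers close. It gives the time, the measured TCP pose, the force, the opening and the grip force at its end, in the units of the state.
- monitor.read_state(): the state, without advancing time (a new reading comes with each control period).
- eyes.read_camera(name): name is "scene" or "top"; returns the picture (420x560x3 uint8, blue, green, red); there is no depth.
- eyes.camera_model(name): a dict with "fx", "fy", "cx", "cy" (pixels), "rvec" (rotation vector, rad) and "tvec" (3), from world to camera coordinates, as OpenCV has them. Camera axes: x right, y down, z forward; pixel columns grow to the right and rows downward; lengths in m; the calibration is good to about 2 mm. A picture is of the moment at which its call begins. camera_model takes no time and is no camera call.
- ticket.close_job(): hands the job in; it is judged then, once.
The state is a dict: "t": time; "q": joint angles; "dq": joint speeds; "joint_torque": joint torques, N m; "tool_pos": TCP position; "orientation": TCP orientation; "force": force on the tool from outside, world axes, zero at the start; "wrist_torque": the same for the moment, N m; "opening": finger opening in m; "gripper_force": force on a finger pad.
Only numpy, scipy, OpenCV 4.12 (cv2) and the standard library are available. Lean on these libraries where they do the work, as an engineer would, in place of code of your own. Each camera call takes 0.05 s, during which the arm holds its last target. There are 200 camera calls.

## Working session

There is one attempt and no reset: what is moved stays moved. The work goes in short steps, Python scripts to look and compute and a tool call to move; the robot and the scene stay as the last step left them, time stands still between calls to the robot, and variables do not carry over. Pictures are saved under pics/ and viewed, at most 10 in all, crops included, and the job is handed in when it is done.

Besides the shell and the picture viewer there is one more tool, called after "Request:" in YAML: its name, and indented under it one key for each argument. arm_command: Moves the arm, as the interface text tells. Its arguments: {"type":"object","properties":{"deltas":{"type":"array"},"gripper":{"type":"number"},"squeeze":{"type":"number"}},"required":["deltas"]}

```bash
mkdir -p pics; ls
python3 - <<'E'
from plant import monitor, eyes
import cv2
s=monitor.read_state(); print({k:(v if not hasattr(v,'__len__') else [round(float(x),3) for x in v]) for k,v in s.items()})
for n in("scene","top"):
    cv2.imwrite(f"pics/{n}0.png",eyes.read_camera(n)); print(eyes.camera_model(n))
E
```

```text
pics
{'t': 0.0, 'q': [-1.418, 0.131, 1.489, 0.0, 1.523, -0.085], 'dq': [0.0, 0.002, 0.001, 0.002, 0.0, 0.001], 'joint_torque': [0.001, -55.985, -49.175, 0.077, 0.036, -0.0], 'tool_pos': [0.141, -0.583, 0.218], 'orientation': [-3.118, -0.372, 0.0], 'force': [-0.828, -0.743, 0.362], 'wrist_torque': [0.001, 0.037, 0.026], 'gripper_force': 0.0, 'opening': 0.09273069632509191}
{'fx': 382.759143015623, 'fy': 382.759143015623, 'cx': 282.39483621018275, 'cy': 210.1953283379698, 'rvec': array([ 1.1354463 , -1.97879281,  1.25049642]), 'tvec': array([0.51620471, 0.21465793, 0.75544011])}
{'fx': 483.42898235315965, 'fy': 483.42898235315965, 'cx': 280.9988120714448, 'cy': 205.1566957794607, 'rvec': array([ 2.18465926, -2.14635181,  0.17609072]), 'tvec': array([0.25181761, 0.51221538, 1.07424102])}
```

View pics/scene0.png

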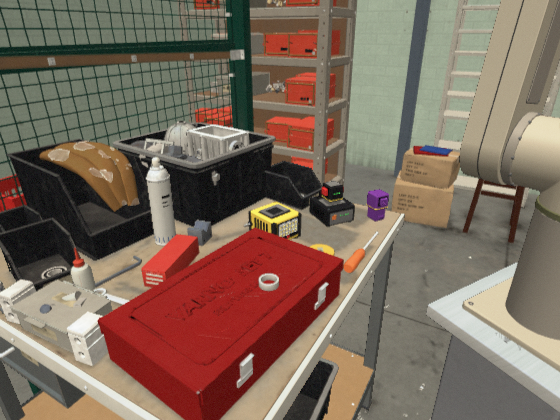

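View pics/top0.png

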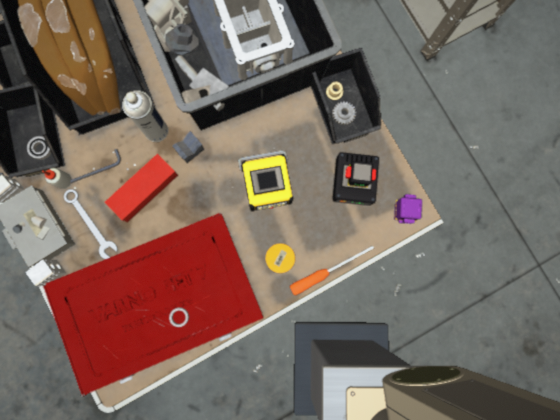

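The top view shows the lamp at about (267,180) with its grey socket at (267,180), the charger at (357,178), and the pack with red buttons at (347,173) and (376,173). The purple look-alike is at (409,209). In the scene view the lamp is at about (275,220) and the pack at (332,195). Next I'll enlarge both.

Run:
```python
import cv2,numpy as np
a=cv2.imread("pics/top0.png")[140:220,230:400]; b=cv2.imread("pics/scene0.png")[170:250,235:405]
o=np.vstack([cv2.resize(x,None,fx=3.7,fy=3.7,interpolation=cv2.INTER_CUBIC) for x in(a,b)])
cv2.imwrite("pics/crop.png",o);print(o.shape)
```

```text
(592, 629, 3)
```

View pics/crop.png

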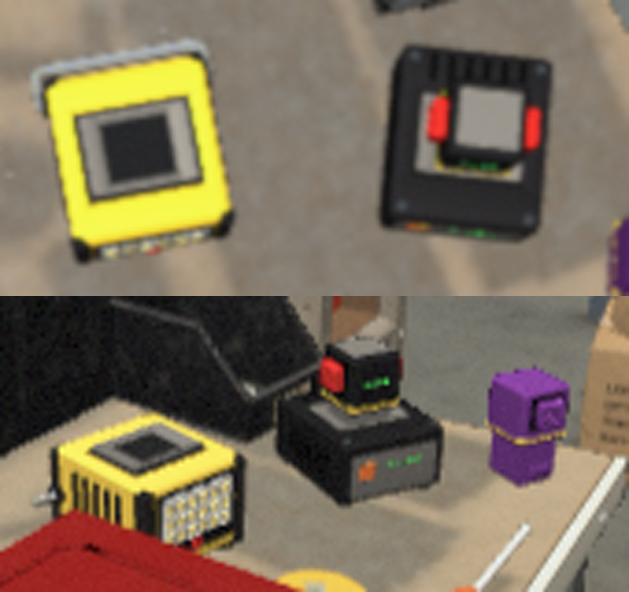

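```bash
cat > h.py <<'E'
import cv2,numpy as np
from plant import eyes
M={}
for n in("scene","top"):
    m=eyes.camera_model(n);R=cv2.Rodrigues(m["rvec"])[0];t=np.asarray(m["tvec"])
    M[n]=(np.array([[m["fx"],0,m["cx"]],[0,m["fy"],m["cy"]],[0,0,1]]),R,t)
def cast(n,uv,z):
    K,R,t=M[n];c=-R.T@t
    d=np.c_[np.atleast_2d(uv),np.ones(len(np.atleast_2d(uv)))]@np.linalg.inv(K).T@R
    return c+d*((z-c[2])/d[:,2])[:,None]
def tri(a,b):
    P=[M[n][0]@np.c_[M[n][1],M[n][2]] for n in("top","scene")]
    X=cv2.triangulatePoints(P[0],P[1],np.float64(a).reshape(2,1),np.float64(b).reshape(2,1)).ravel();return X[:3]/X[3]
def proj(n,X):
    K,R,t=M[n];p=K@(R@np.asarray(X)+t);return p[:2]/p[2]
E
cat > m.py <<'E'
from h import *
S=4
def blobs(mask,x0,y0,amin=60):
    k,l,s,c=cv2.connectedComponentsWithStats(mask.astype(np.uint8))
    return [(c[i]+.5)/S-.5+[x0,y0] for i in range(1,k) if s[i,4]>amin*1],[s[i] for i in range(1,k) if s[i,4]>amin],l
I={n:cv2.imread(f"pics/{n}0.png") for n in("top","scene")}
box={"top":dict(lamp=(235,145,300,215),pack=(330,148,385,208)),"scene":dict(lamp=(245,198,305,245),pack=(315,176,350,215))}
def rect(pts,z,n):
    p=cast(n,pts,z)[:,:2]*1000
    r=cv2.minAreaRect(p.astype(np.float32));return np.round(r[0],1),np.round(r[1],1),round(r[2],1)
for n in I:
    for o,(x0,y0,x1,y1) in box[n].items():
        c=cv2.resize(I[n][y0:y1,x0:x1],None,fx=S,fy=S,interpolation=cv2.INTER_CUBIC);hsv=cv2.cvtColor(c,cv2.COLOR_BGR2HSV)
        up=lambda q:(q.reshape(-1,2)+.5)/S-.5+[x0,y0]
        if o=="lamp":
            y=cv2.inRange(hsv,(22,130,100),(36,255,255))
            cs,h=cv2.findContours(y,cv2.RETR_CCOMP,cv2.CHAIN_APPROX_NONE)
            for q,hh in zip(cs,h[0]):
                if cv2.contourArea(q)>600:
                    b=cv2.moments(q);ctr=up(np.array([b["m10"]/b["m00"],b["m01"]/b["m00"]]))[0]
                    print(n,o,"hole" if hh[3]>=0 else "outer",ctr.round(2),rect(up(q),.077 if hh[3]<0 else .085,n))
            g=cv2.inRange(hsv,(0,0,0),(180,255,75))
        else:
            r=((hsv[...,1]>150)&(hsv[...,2]>110)&((hsv[...,0]<8)|(hsv[...,0]>172)))
            cc,ss,_=blobs(r,x0,y0);print(n,"red",[(a.round(2),list(s)) for a,s in zip(cc,ss)])
            g=cv2.inRange(hsv,(0,0,115),(180,60,255))if n=="top" else cv2.inRange(hsv,(0,0,80),(180,60,255))
        cs,_=cv2.findContours(g,cv2.RETR_EXTERNAL,cv2.CHAIN_APPROX_NONE)
        for q in cs:
            if cv2.contourArea(q)>250:
                b=cv2.moments(q);ctr=up(np.array([b["m10"]/b["m00"],b["m01"]/b["m00"]]))[0]
                print(n,o,"dark/grey",ctr.round(2),cv2.contourArea(q)/S**2,rect(up(q),.087 if o=="lamp" else .111,n))
E
python3 m.py
```

```text
top lamp outer [266.89 180.39] (array([555.7, 294.2]), array([104.8,  98.3]), 11.4)
top lamp hole [266.97 179.66] (array([556. , 293.9]), array([53.3, 69.1]), 11.6)
top lamp dark/grey [252.43 207.81] 26.8125 (array([492.3, 324.4]), array([18.1, 11.4]), 69.2)
top lamp dark/grey [289.79 200.95] 22.15625 (array([509.7, 242.8]), array([ 8.6, 19.4]), 42.4)
top lamp dark/grey [266.8  179.74] 269.9375 (array([555.5, 294.2]), array([35.2, 38.8]), 12.0)
top red [(array([348.18, 171.82]), [np.int32(62), np.int32(73), np.int32(24), np.int32(49), np.int32(926)]), (array([373.48, 174.11]), [np.int32(166), np.int32(83), np.int32(20), np.int32(47), np.int32(781)])]
top pack dark/grey [357.01 177.44] 3264.78125 (array([560.5, 100.5]), array([132.5, 118.9]), 0.1)
scene lamp outer [272.1  214.52] (array([544.5, 319. ]), array([119.9, 165.1]), 22.5)
scene lamp hole [274.21 210.56] (array([549.4, 301.5]), array([62.5, 74.4]), 10.7)
scene lamp dark/grey [274.81 228.4 ] 69.125 (array([458.3, 351.3]), array([24.7, 61.4]), 51.5)
scene lamp dark/grey [297.45 226.71] 86.90625 (array([447.1, 291.4]), array([ 2
[... 203 characters left out ...]
.3]), 11.6)
scene lamp dark/grey [292.17 201.73] 224.53125 (array([568.7, 251.7]), array([99.6, 74.7]), 59.6)
scene lamp dark/grey [250.85 201.  ] 94.375 (array([619.2, 330. ]), array([51.7, 66.9]), 59.6)
scene red [(array([324.24, 190.8 ]), [np.int32(26), np.int32(43), np.int32(25), np.int32(36), np.int32(739)])]
scene pack dark/grey [342.2  212.58] 35.4375 (array([401.7, 194.4]), array([57. , 23.1]), 85.0)
scene pack dark/grey [330.4  202.08] 81.0 (array([476.8, 169.4]), array([60.9, 47.5]), 84.1)
scene pack dark/grey [341.52 184.55] 269.46875 (array([548.2,  98.6]), array([ 71.5, 196. ]), 50.8)
scene pack dark/grey [320.42 178.89] 40.8125 (array([613.9, 107.8]), array([25.3, 78.9]), 59.5)
```

```bash
cat > m2.py <<'E'
from h import *
print("lamp mouth tri",tri((266.85,179.7),(274.2,210.53)).round(4), "yellow top c(.077)",cast("top",(266.89,180.39),.077).round(4))
a=cast("top",[(348.18,171.82),(373.48,174.11)],.091);print("btn",a.round(4),a.mean(0).round(4),"yaw",np.degrees(np.arctan2(*(a[0]-a[1])[[1,0]]))-90,np.linalg.norm(a[0]-a[1]))
print("left btn tri",tri((348.18,171.82),(324.24,190.8)).round(4))
I=cv2.imread("pics/top0.png");S=4;x0,y0=330,148
c=cv2.resize(I[148:208,330:385],None,fx=S,fy=S,interpolation=cv2.INTER_CUBIC);hsv=cv2.cvtColor(c,cv2.COLOR_BGR2HSV)
print("patch pix",hsv[(173-y0)*S,(362-x0)*S],"plate",hsv[(176-y0)*S,(345-x0)*S],"table",hsv[10,10])
def show(tag,g,z,ref):
    cs,_=cv2.findContours(g,cv2.RETR_EXTERNAL,cv2.CHAIN_APPROX_NONE)
    for q in cs:
        if cv2.contourArea(q)>800:
            p=(q.reshape(-1,2)+.5)/S-.5+[x0,y0];r=cv2.minAreaRect((cast("top",p,z)[:,:2]*1000).astype(np.float32));print(tag,np.round(r[0],1),np.round(r[1],1),round(r[2],1))
g=cv2.inRange(hsv,(0,0,110),(180,50,255));m=np.zeros_like(g);m[(160-y0)*S:(184-y0)*S,(350-x0)*S:(373-x0)*S]=255
show("packtop",cv2.morphologyEx(g&m,cv2.MORPH_OPEN,np.ones((9,9))),.111,0)
d=cv2.inRange(hsv,(0,0,0),(180,255,85));d=cv2.morphologyEx(d,cv2.MORPH_OPEN,np.ones((5,5)))
show("charger",d,.056,0)
E
python3 m2.py
```

```text
lamp mouth tri [0.5576 0.2952 0.0792] yellow top c(.077) [[0.5558 0.2941 0.077 ]]
btn [[0.576  0.1167 0.091 ]
 [0.5721 0.061  0.091 ]] [0.5741 0.0888 0.091 ] yaw -4.002701050974579 0.055775745356646776
left btn tri [0.5765 0.118  0.0924]
patch pix [ 18  21 156] plate [  3  94 165] table [ 17  47 136]
packtop [573.   90.5] [36.5 34.3] 84.8
charger [568.9  94.2] [ 99.2 115.7] 84.8
```

Everything checks out so far:
- **Pack:** about (0.573, 0.0905), yaw −5°, with the triangulated button height at 0.092.
- **Lamp:** about (0.556, 0.2945), yaw 11.7°.

Next I move over the pack.

Request:
arm_command:
  deltas:
    - [[1.8, 2.8, 0, 0, 0, -0.78], [1.8, 2.8, 0, 0, 0, -0.78], [1.8, 2.8, 0, 0, 0, -0.78], [1.8, 2.8, 0, 0, 0, -0.78], [1.8, 2.8, 0, 0, 0, -0.78], [1.8, 2.8, 0, 0, 0, -0.78], [1.8, 2.8, 0, 0, 0, -0.78], [1.8, 2.8, 0, 0, 0, -0.78], [1.8, 2.8, 0, 0, 0, -0.78], [1.8, 2.8, 0, 0, 0, -0.78], [1.8, 2.8, 0, 0, 0, -0.78], [1.8, 2.8, 0, 0, 0, -0.78]]
  gripper: 1
  squeeze: 12

```text
t: 1.1
tool_pos: [0.3577, -0.2455, 0.2184]
orientation: [-3.139, -0.115, 0.0]
force: [0.1, -0.5, -0.2]
opening: 0.0932
gripper_force: 0.0
```

Request:
arm_command:
  deltas:
    - [[1.8, 2.8, 0, 0, 0, -0.78], [1.8, 2.8, 0, 0, 0, -0.78], [1.8, 2.8, 0, 0, 0, -0.78], [1.8, 2.8, 0, 0, 0, -0.78], [1.8, 2.8, 0, 0, 0, -0.78], [1.8, 2.8, 0, 0, 0, -0.78], [1.8, 2.8, 0, 0, 0, -0.78], [1.8, 2.8, 0, 0, 0, -0.78], [1.8, 2.8, 0, 0, 0, -0.78], [1.8, 2.8, 0, 0, 0, -0.78], [1.8, 2.8, 0, 0, 0, -0.78], [0, 0, 0, 0, 0, 0]]

```text
t: 2.1
tool_pos: [0.5567, 0.0655, 0.2175]
orientation: [-3.138, 0.114, 0.001]
force: [1.1, -0.1, 0.1]
opening: 0.0929
gripper_force: 0.0
```

```bash
cat > s.py <<'E'
from plant import monitor
import numpy as np
s=monitor.read_state();r=s["orientation"];print(round(s["t"],2),np.round(s["tool_pos"],4),"yaw",round(float(np.degrees(2*np.arctan(r[1]/r[0]))),2),np.round(r,3),"F",np.round(s["force"],1),"op",round(s["opening"]*1000,1),"g",round(s["gripper_force"],1),"T",np.round(s["wrist_torque"],2))
E
python3 s.py; python3 -c "
from h import *
for n in M: print(n,(-M[n][1].T@M[n][2]).round(3))"
```

```text
2.1 [0.5567 0.0655 0.2175] yaw -4.16 [-3.138e+00  1.140e-01  1.000e-03] F [ 1.1 -0.1  0.1] op 92.9 g 0.0 T [ 0.02 -0.02  0.04]
scene [-0.25   0.743  0.518]
top [0.36  0.291 1.125]
```

Request:
arm_command:
  deltas:
    - [[0.8, 1.25, 0, 0, 0, -0.35], [0.8, 1.25, 0, 0, 0, -0.35], [0, 0, -1.5, 0, 0, 0], [0, 0, -1.5, 0, 0, 0], [0, 0, -1.5, 0, 0, 0], [0, 0, -1.5, 0, 0, 0], [0, 0, -1.5, 0, 0, 0], [0, 0, -1.5, 0, 0, 0], [0, 0, -1.0, 0, 0, 0], [0, 0, 0, 0, 0, 0]]

```text
t: 2.93
tool_pos: [0.5692, 0.0855, 0.1155]
orientation: [3.138, -0.138, -0.008]
force: [-0.9, 0.8, -0.9]
opening: 0.0933
gripper_force: 0.0
```

```bash
python3 s.py
python3 - <<'E'
from plant import eyes
import cv2,numpy as np
a=eyes.read_camera("top")[130:220,310:420]; b=eyes.read_camera("scene")[140:230,275:385]
cv2.imwrite("pics/c2.png",np.hstack([cv2.resize(x,None,fx=3.6,fy=3.6,interpolation=cv2.INTER_CUBIC) for x in(a,b)]))
E
```

```text
2.93 [0.5692 0.0855 0.1155] yaw -5.02 [ 3.138 -0.138 -0.008] F [-0.9  0.8 -0.9] op 93.3 g 0.0 T [-0.04 -0.01 -0.01]
```

View pics/c2.png

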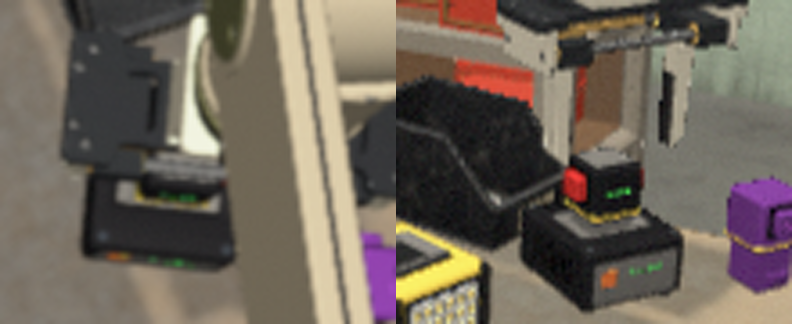

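The picture shows the open fingers above and either side of the pack, clear of the charger and the purple look-alike. I'll fine-align, then descend.

Request:
arm_command:
  deltas:
    - [[0.33, 0.5, 0, 0, 0, 0], [0, 0, 0, 0, 0, 0], [0, 0, -1.0, 0, 0, 0], [0, 0, -1.0, 0, 0, 0], [0, 0, -1.0, 0, 0, 0], [0, 0, -1.0, 0, 0, 0], [0, 0, -0.4, 0, 0, 0], [0, 0, 0, 0, 0, 0], [0, 0, 0, 0, 0, 0]]

```text
t: 3.78
tool_pos: [0.5742, 0.0908, 0.074]
orientation: [3.138, -0.138, -0.002]
force: [0.1, -0.6, 0.7]
opening: 0.0932
gripper_force: 0.0
```

```bash
python3 s.py
```

```text
3.78 [0.5742 0.0908 0.074 ] yaw -5.02 [ 3.138e+00 -1.380e-01 -2.000e-03] F [ 0.1 -0.6  0.7] op 93.2 g 0.0 T [ 0.06  0.02 -0.02]
```

Request:
arm_command:
  deltas:
    - [[-0.15, 0, -0.2, 0, 0, 0], [0, 0, 0, 0, 0, 0], [0, 0, 0, 0, 0, 0]]

```text
t: 4.03
tool_pos: [0.5734, 0.0909, 0.0731]
orientation: [-3.138, 0.137, -0.001]
force: [0.8, 0.2, 0.7]
opening: 0.0933
gripper_force: 0.0
```

Request:
arm_command:
  deltas:
    - [[0, 0, 0, 0, 0, 0], [0, 0, 0, 0, 0, 0], [0, 0, 0, 0, 0, 0], [0, 0, 0, 0, 0, 0], [0, 0, 0, 0, 0, 0], [0, 0, 0, 0, 0, 0]]
  gripper: -1
  squeeze: 12

```text
t: 4.53
tool_pos: [0.5732, 0.0906, 0.0728]
orientation: [3.138, -0.138, 0.0]
force: [0.3, -1.1, 1.1]
opening: 0.0607
gripper_force: 12.0
```

```bash
python3 s.py
```

```text
4.53 [0.5732 0.0906 0.0728] yaw -5.02 [ 3.138 -0.138  0.   ] F [ 0.3 -1.1  1.1] op 60.7 g 12.0 T [-0.12  0.09 -0.04]
```

Request:
arm_command:
  deltas:
    - [[0, 0, -0.1, 0, 0, 0], [0, 0, -0.1, 0, 0, 0], [0, 0, -0.1, 0, 0, 0], [0, 0, -0.1, 0, 0, 0], [0, 0, 0, 0, 0, 0], [0, 0, 0, 0, 0, 0]]
  squeeze: 14

```text
t: 5.03
tool_pos: [0.5742, 0.0906, 0.0699]
orientation: [3.138, -0.138, 0.004]
force: [-0.1, 2.9, 7.2]
opening: 0.0465
gripper_force: 11.9
```

```bash
python3 s.py
```

```text
5.03 [0.5742 0.0906 0.0699] yaw -5.03 [ 3.138 -0.138  0.004] F [-0.1  2.9  7.2] op 46.5 g 11.9 T [ 0.67 -0.06  0.01]
```

The buttons are fully in. I'll firm up the grip and draw the pack up.

Request:
arm_command:
  deltas:
    - [[0, 0, 0, 0, 0, 0], [0, 0, 0, 0, 0, 0], [0, 0, 0.2, 0, 0, 0], [0, 0, 0.3, 0, 0, 0], [0, 0, 0.4, 0, 0, 0], [0, 0, 0.4, 0, 0, 0], [0, 0, 0, 0, 0, 0]]
  squeeze: 20

```text
t: 5.62
tool_pos: [0.5729, 0.0911, 0.082]
orientation: [-3.138, 0.137, 0.001]
force: [-0.1, -0.5, -2.9]
opening: 0.046
gripper_force: 20.0
```

```bash
python3 s.py
```

```text
5.62 [0.5729 0.0911 0.082 ] yaw -5.01 [-3.138e+00  1.370e-01  1.000e-03] F [-0.1 -0.5 -2.9] op 46.0 g 20.0 T [0.02 0.01 0.03]
```

Request:
arm_command:
  deltas:
    - [[0, 0, 1.0, 0, 0, 0], [0, 0, 1.2, 0, 0, 0], [0, 0, 1.2, 0, 0, 0], [0, 0, 1.2, 0, 0, 0], [0, 0, 1.2, 0, 0, 0], [0, 0, 1.2, 0, 0, 0], [0, 0, 1.2, 0, 0, 0], [0, 0, 1.2, 0, 0, 0], [0, 0, 1.2, 0, 0, 0], [0, 0, 1.2, 0, 0, 0], [0, 0, 0, 0, 0, 0], [0, 0, 0, 0, 0, 0]]

```text
t: 6.62
tool_pos: [0.5738, 0.0909, 0.2007]
orientation: [-3.138, 0.138, -0.003]
force: [-0.2, 0.4, -3.1]
opening: 0.0458
gripper_force: 20.0
```

Request:
arm_command:
  deltas:
    - [[-0.17, 2.0, 0, 0, 0, 1.67], [-0.17, 2.0, 0, 0, 0, 1.67], [-0.17, 2.0, 0, 0, 0, 1.67], [-0.17, 2.0, 0, 0, 0, 1.67], [-0.17, 2.0, 0, 0, 0, 1.67], [-0.17, 2.0, 0, 0, 0, 1.67], [-0.17, 2.0, 0, 0, 0, 1.67], [-0.17, 2.0, 0, 0, 0, 1.67], [-0.17, 2.0, 0, 0, 0, 1.67], [-0.17, 2.0, 0, 0, 0, 1.67], [0, 0, 0, 0, 0, 0], [0, 0, 0, 0, 0, 0]]

```text
t: 7.62
tool_pos: [0.5553, 0.2915, 0.1981]
orientation: [3.124, 0.322, -0.003]
force: [0.1, -0.1, -2.4]
opening: 0.0459
gripper_force: 20.0
```

```bash
python3 s.py
python3 - <<'E'
from plant import eyes
import cv2,numpy as np
A=eyes.read_camera("top");B=eyes.read_camera("scene");cv2.imwrite("pics/top3.png",A);cv2.imwrite("pics/scene3.png",B)
a=A[110:220,215:325]; b=B[130:240,220:330]
cv2.imwrite("pics/c3.png",np.hstack([cv2.resize(x,None,fx=3.6,fy=3.6,interpolation=cv2.INTER_CUBIC) for x in(a,b)]))
E
```

```text
7.62 [0.5553 0.2915 0.1981] yaw 11.77 [ 3.124e+00  3.220e-01 -3.000e-03] F [ 0.1 -0.1 -2.4] op 45.9 g 20.0 T [-0.04  0.03 -0.02]
```

View pics/c3.png

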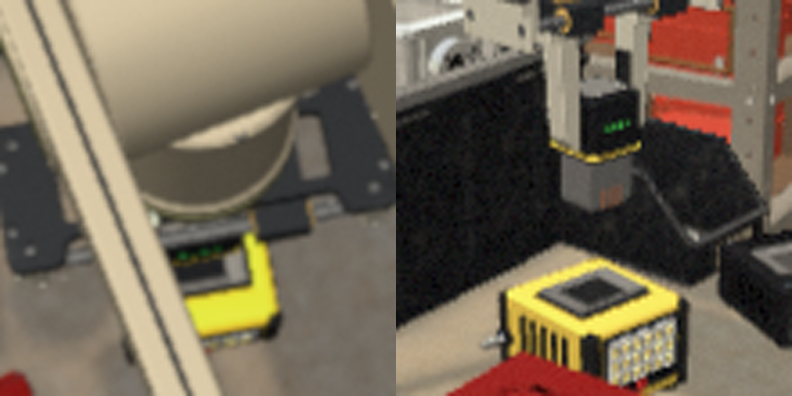

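Run:
```python
from h import *
from scipy.spatial.transform import Rotation as R
r=R.from_euler('z',11.77,degrees=True).as_matrix()
for z,hx,hy,t in((.1981-.0475,17,19,"stemfoot"),(.1981-.0475+.086,24,23,"headtop"),(.1981-.0475+.038,24,23,"headfoot")):
    for sx,sy in((1,1),(-1,1),(-1,-1),(1,-1)):
        p=r@[sx*hx/1e3,sy*hy/1e3,0]+[.5553,.2915,z]
        print(t,sx,sy,((proj("scene",p)-[220,130])*3.6+[396,0]).round(1))
for sx,sy in((1,1),(-1,1),(-1,-1),(1,-1)):
    p=r@[sx*.018,sy*.020,0]+[.5557,.2943,.083]; print("mouth",sx,sy,((proj("scene",p)-[220,130])*3.6+[396,0]).round(1))
im=cv2.imread("pics/scene3.png")[175:197,262:290]
im=cv2.resize(im,None,fx=16,fy=16,interpolation=cv2.INTER_CUBIC);cv2.imwrite("pics/c4.png",im)
```

```text
stemfoot 1 1 [563.5 200.7]
stemfoot -1 1 [594.6 214. ]
stemfoot -1 -1 [634.4 200.5]
stemfoot 1 -1 [603.2 187.9]
headtop 1 1 [550.3  84.2]
headtop -1 1 [595.7  99.7]
headtop -1 -1 [645.9  86.1]
headtop 1 -1 [600.1  71.4]
headfoot 1 1 [551.9 149.6]
headfoot -1 1 [596.3 167. ]
headfoot -1 -1 [645.4 151.8]
headfoot 1 -1 [600.6 135.3]
mouth 1 1 [559.8 286.3]
mouth -1 1 [591.7 302. ]
mouth -1 -1 [632.5 286.1]
mouth 1 -1 [600.4 271.1]
```

View pics/c4.png

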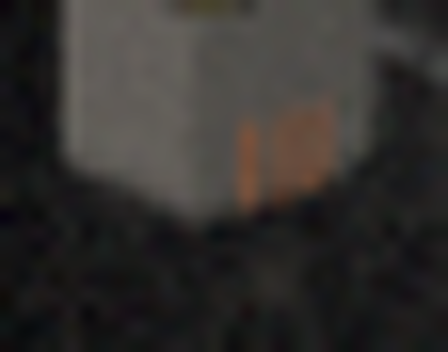

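The head, stem and mouth outlines match the projections sideways. The pack just needs about 3 mm in +y. I'll do a guarded descent.

Request:
arm_command:
  deltas:
    - [[0.1, 0.3, 0, 0, 0, 0], [0, 0, -0.8, 0, 0, 0], [0, 0, -1.0, 0, 0, 0], [0, 0, -1.0, 0, 0, 0], [0, 0, -1.0, 0, 0, 0], [0, 0, -0.8, 0, 0, 0], [0, 0, -0.4, 0, 0, 0], [0, 0, 0, 0, 0, 0], [0, 0, 0, 0, 0, 0]]

```text
t: 8.47
tool_pos: [0.557, 0.2938, 0.1493]
orientation: [3.125, 0.32, -0.001]
force: [0.4, -0.2, -3.0]
opening: 0.0466
gripper_force: 20.0
```

```bash
python3 s.py
```

```text
8.47 [0.557  0.2938 0.1493] yaw 11.68 [ 3.125e+00  3.200e-01 -1.000e-03] F [ 0.4 -0.2 -3. ] op 46.6 g 20.0 T [0.02 0.11 0.03]
```

Request:
arm_command:
  deltas:
    - [[-0.1, 0.05, -0.2, 0, 0, 0], [0, 0, -0.2, 0, 0, 0], [0, 0, -0.2, 0, 0, 0], [0, 0, -0.2, 0, 0, 0], [0, 0, -0.2, 0, 0, 0], [0, 0, 0, 0, 0, 0], [0, 0, 0, 0, 0, 0]]

```text
t: 9.05
tool_pos: [0.556, 0.2943, 0.1394]
orientation: [3.125, 0.32, -0.001]
force: [-0.3, -0.0, -2.2]
opening: 0.0459
gripper_force: 20.0
```

Request:
arm_command:
  deltas:
    - [[0, 0, -0.2, 0, 0, 0], [0, 0, -0.2, 0, 0, 0], [0, 0, 0, 0, 0, 0]]

```text
t: 9.3
tool_pos: [0.5559, 0.2943, 0.1351]
orientation: [3.125, 0.32, -0.001]
force: [-0.8, -0.3, -2.9]
opening: 0.046
gripper_force: 20.0
```

Request:
arm_command:
  deltas:
    - [[0, 0, -0.2, 0, 0, 0], [0, 0, -0.2, 0, 0, 0], [0, 0, 0, 0, 0, 0]]

```text
t: 9.55
tool_pos: [0.5559, 0.2943, 0.131]
orientation: [3.125, 0.32, -0.001]
force: [-1.2, 0.3, -2.5]
opening: 0.046
gripper_force: 20.0
```

```bash
python3 s.py
```

```text
9.55 [0.5559 0.2943 0.131 ] yaw 11.69 [ 3.125e+00  3.200e-01 -1.000e-03] F [-1.2  0.3 -2.5] op 46.0 g 20.0 T [-0.    0.01 -0.04]
```

Request:
arm_command:
  deltas:
    - [[0, 0, -0.2, 0, 0, 0], [0, 0, -0.2, 0, 0, 0], [0, 0, 0, 0, 0, 0]]

```text
t: 9.8
tool_pos: [0.5559, 0.2943, 0.127]
orientation: [3.125, 0.32, -0.001]
force: [-1.0, -0.4, -2.7]
opening: 0.0461
gripper_force: 20.0
```

Request:
arm_command:
  deltas:
    - [[0, 0, -0.2, 0, 0, 0], [0, 0, -0.2, 0, 0, 0], [0, 0, 0, 0, 0, 0]]

```text
t: 10.05
tool_pos: [0.5559, 0.2943, 0.1231]
orientation: [3.125, 0.32, -0.001]
force: [-0.3, -0.1, -2.2]
opening: 0.0463
gripper_force: 20.0
```

Request:
arm_command:
  deltas:
    - [[0, 0, -0.2, 0, 0, 0], [0, 0, 0, 0, 0, 0]]

```text
t: 10.22
tool_pos: [0.5565, 0.2941, 0.1219]
orientation: [3.125, 0.32, 0.001]
force: [1.3, -2.2, -0.7]
opening: 0.0461
gripper_force: 20.0
```

```bash
python3 s.py
```

```text
10.22 [0.5565 0.2941 0.1219] yaw 11.68 [3.125e+00 3.200e-01 1.000e-03] F [ 1.3 -2.2 -0.7] op 46.1 g 20.0 T [-0.42 -0.15  0.02]
```

Request:
arm_command:
  deltas:
    - [[0.05, -0.1, 0, 0, 0, 0], [0, 0, 0, 0, 0, 0]]

```text
t: 10.38
tool_pos: [0.5567, 0.2933, 0.1215]
orientation: [-3.125, -0.32, 0.0]
force: [0.2, 0.2, -2.1]
opening: 0.0461
gripper_force: 20.0
```

Request:
arm_command:
  deltas:
    - [[0, 0, -0.1, 0, 0, 0], [0, 0, 0, 0, 0, 0]]

```text
t: 10.55
tool_pos: [0.5564, 0.2934, 0.1203]
orientation: [-3.125, -0.32, 0.001]
force: [0.3, 0.2, -1.9]
opening: 0.0463
gripper_force: 20.0
```

Request:
arm_command:
  deltas:
    - [[0, 0, -0.1, 0, 0, 0], [0, 0, 0, 0, 0, 0]]

```text
t: 10.72
tool_pos: [0.5565, 0.2934, 0.1193]
orientation: [3.125, 0.32, -0.001]
force: [0.8, -0.2, -3.1]
opening: 0.046
gripper_force: 20.0
```

```bash
python3 s.py
```

```text
10.72 [0.5565 0.2934 0.1193] yaw 11.69 [ 3.125e+00  3.200e-01 -1.000e-03] F [ 0.8 -0.2 -3.1] op 46.0 g 20.0 T [ 0.02 -0.01  0.03]
```

Request:
arm_command:
  deltas:
    - [[0, 0, -0.15, 0, 0, 0], [0, 0, -0.15, 0, 0, 0], [0, 0, 0, 0, 0, 0]]

```text
t: 10.97
tool_pos: [0.5564, 0.2933, 0.1161]
orientation: [3.125, 0.32, -0.001]
force: [-0.1, 0.2, -1.7]
opening: 0.046
gripper_force: 20.0
```

Request:
arm_command:
  deltas:
    - [[0, 0, -0.15, 0, 0, 0], [0, 0, -0.15, 0, 0, 0], [0, 0, 0, 0, 0, 0]]

```text
t: 11.22
tool_pos: [0.5565, 0.2933, 0.1132]
orientation: [3.125, 0.32, -0.001]
force: [0.4, -0.5, -2.7]
opening: 0.0461
gripper_force: 20.0
```

Request:
arm_command:
  deltas:
    - [[0, 0, -0.15, 0, 0, 0], [0, 0, -0.15, 0, 0, 0], [0, 0, 0, 0, 0, 0]]

```text
t: 11.47
tool_pos: [0.5565, 0.2933, 0.1102]
orientation: [3.125, 0.32, -0.001]
force: [0.7, -0.2, -2.9]
opening: 0.0455
gripper_force: 20.0
```

Request:
arm_command:
  deltas:
    - [[0, 0, -0.15, 0, 0, 0], [0, 0, -0.15, 0, 0, 0], [0, 0, 0, 0, 0, 0]]

```text
t: 11.72
tool_pos: [0.5565, 0.2933, 0.1072]
orientation: [3.125, 0.32, -0.001]
force: [-0.6, 0.7, -2.2]
opening: 0.0456
gripper_force: 20.0
```

```bash
python3 s.py
```

```text
11.72 [0.5565 0.2933 0.1072] yaw 11.69 [ 3.125e+00  3.200e-01 -1.000e-03] F [-0.6  0.7 -2.2] op 45.6 g 20.0 T [-0.01  0.02 -0.02]
```

Request:
arm_command:
  deltas:
    - [[0, 0, -0.1, 0, 0, 0], [0, 0, -0.1, 0, 0, 0], [0, 0, 0, 0, 0, 0]]

```text
t: 11.97
tool_pos: [0.5568, 0.2934, 0.1056]
orientation: [-3.125, -0.32, -0.0]
force: [-0.4, 0.2, -1.5]
opening: 0.046
gripper_force: 20.0
```

Request:
arm_command:
  deltas:
    - [[0, 0, -0.1, 0, 0, 0], [0, 0, -0.1, 0, 0, 0], [0, 0, 0, 0, 0, 0]]

```text
t: 12.22
tool_pos: [0.5569, 0.2934, 0.1039]
orientation: [-3.125, -0.32, -0.001]
force: [-0.1, 0.3, 1.8]
opening: 0.046
gripper_force: 20.0
```

```bash
python3 s.py
```

```text
12.22 [0.5569 0.2934 0.1039] yaw 11.68 [-3.125e+00 -3.200e-01 -1.000e-03] F [-0.1  0.3  1.8] op 46.0 g 20.0 T [-0.06  0.14  0.03]
```

Contact with the block is felt at TCP z ≈ 0.104. I'll release, lift and shut the fingers, then push the top.

Request:
arm_command:
  deltas:
    - [[0, 0, 0, 0, 0, 0], [0, 0, 0, 0, 0, 0], [0, 0, 0, 0, 0, 0], [0, 0, 0, 0, 0, 0], [0, 0, 0, 0, 0, 0], [0, 0, 0, 0, 0, 0]]
  gripper: 1

```text
t: 12.72
tool_pos: [0.5566, 0.2934, 0.1035]
orientation: [-3.125, -0.32, 0.0]
force: [-0.3, 0.2, -0.2]
opening: 0.0814
gripper_force: 0.0
```

Request:
arm_command:
  deltas:
    - [[0, 0, 1.0, 0, 0, 0], [0, 0, 1.0, 0, 0, 0], [0, 0, 1.0, 0, 0, 0], [0, 0, 1.0, 0, 0, 0], [0, 0, 1.0, 0, 0, 0], [0, 0, 1.0, 0, 0, 0], [0, 0, 0, 0, 0, 0]]

```text
t: 13.3
tool_pos: [0.5582, 0.2941, 0.1673]
orientation: [-3.124, -0.32, -0.007]
force: [1.4, -0.3, 1.0]
opening: 0.093
gripper_force: 0.0
```

Request:
arm_command:
  deltas:
    - [[0, 0, 0, 0, 0, 0], [0, 0, 0, 0, 0, 0], [0, 0, 0, 0, 0, 0], [0, 0, 0, 0, 0, 0], [0, 0, 0, 0, 0, 0], [0, 0, 0, 0, 0, 0], [0, 0, 0, 0, 0, 0], [0, 0, 0, 0, 0, 0], [0, 0, 0, 0, 0, 0], [0, 0, 0, 0, 0, 0]]
  gripper: -1

```text
t: 14.13
tool_pos: [0.5567, 0.2934, 0.1637]
orientation: [-3.125, -0.32, -0.0]
force: [0.0, 0.6, 0.6]
opening: 0.0309
gripper_force: 0.0
```

```bash
python3 s.py
python3 - <<'E'
from plant import eyes
import cv2,numpy as np
A=eyes.read_camera("top");B=eyes.read_camera("scene")
cv2.imwrite("pics/scene5.png",B)
a=A[110:220,215:325]; b=B[130:240,220:330]
cv2.imwrite("pics/c5.png",np.hstack([cv2.resize(x,None,fx=3.6,fy=3.6,interpolation=cv2.INTER_CUBIC) for x in(a,b)]))
E
```

```text
14.13 [0.5567 0.2934 0.1637] yaw 11.69 [-3.125 -0.32  -0.   ] F [0.  0.6 0.6] op 30.9 g 0.0 T [-0.04  0.05 -0.04]
```

View pics/c5.png

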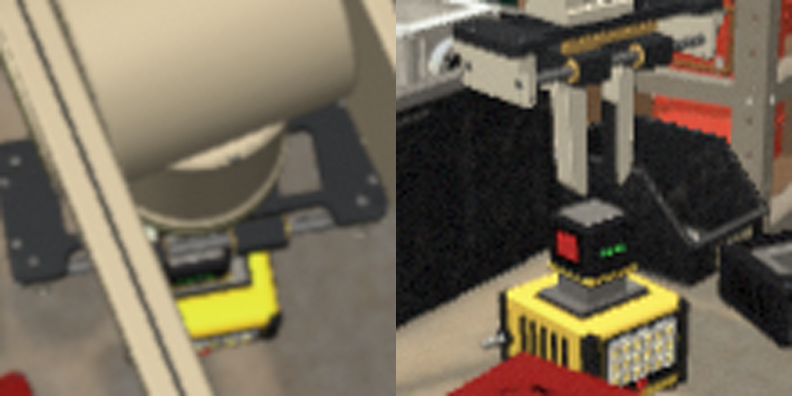

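The pack stands upright in the lamp socket, raised on the block, and the fingers above it are still closing.

Request:
arm_command:
  deltas:
    - [[0, 0, 0, 0, 0, 0], [0, 0, 0, 0, 0, 0], [0, 0, 0, 0, 0, 0], [0, 0, 0, 0, 0, 0], [0, 0, 0, 0, 0, 0], [0, 0, 0, 0, 0, 0], [0, 0, 0, 0, 0, 0], [0, 0, -0.6, 0, 0, 0], [0, 0, -0.6, 0, 0, 0], [0, 0, -0.4, 0, 0, 0], [0, 0, 0, 0, 0, 0], [0, 0, 0, 0, 0, 0]]

```text
t: 15.23
tool_pos: [0.5562, 0.2932, 0.1467]
orientation: [3.125, 0.32, -0.002]
force: [-0.7, -0.6, -0.6]
opening: 0.0004
gripper_force: 0.0
```

Request:
arm_command:
  deltas:
    - [[0, 0, -0.2, 0, 0, 0], [0, 0, -0.2, 0, 0, 0], [0, 0, 0, 0, 0, 0]]

```text
t: 15.48
tool_pos: [0.5565, 0.2934, 0.1433]
orientation: [3.125, 0.32, -0.001]
force: [-0.1, -0.0, -0.0]
opening: 0.0008
gripper_force: 0.0
```

Request:
arm_command:
  deltas:
    - [[0, 0, -0.2, 0, 0, 0], [0, 0, -0.1, 0, 0, 0], [0, 0, 0, 0, 0, 0]]

```text
t: 15.73
tool_pos: [0.5573, 0.2935, 0.1415]
orientation: [-3.125, -0.32, -0.002]
force: [0.8, -1.5, 3.4]
opening: 0.0005
gripper_force: 1.9
```

```bash
python3 s.py
```

```text
15.73 [0.5573 0.2935 0.1415] yaw 11.68 [-3.125e+00 -3.200e-01 -2.000e-03] F [ 0.8 -1.5  3.4] op 0.5 g 1.9 T [-0.09  0.03 -0.03]
```

Request:
arm_command:
  deltas:
    - [[0, 0, -0.1, 0, 0, 0], [0, 0, -0.1, 0, 0, 0], [0, 0, -0.1, 0, 0, 0], [0, 0, 0, 0, 0, 0]]

```text
t: 16.07
tool_pos: [0.5575, 0.2937, 0.1391]
orientation: [-3.125, -0.32, -0.004]
force: [0.0, -1.0, 6.6]
opening: 0.0006
gripper_force: 3.2
```

Request:
arm_command:
  deltas:
    - [[0, 0, -0.1, 0, 0, 0], [0, 0, -0.1, 0, 0, 0], [0, 0, -0.1, 0, 0, 0], [0, 0, 0, 0, 0, 0]]

```text
t: 16.4
tool_pos: [0.5577, 0.2938, 0.1364]
orientation: [-3.125, -0.32, -0.004]
force: [-0.6, -0.5, 7.7]
opening: 0.0007
gripper_force: 4.0
```

Request:
arm_command:
  deltas:
    - [[0, 0, -0.1, 0, 0, 0], [0, 0, -0.1, 0, 0, 0], [0, 0, 0, 0, 0, 0]]

```text
t: 16.65
tool_pos: [0.5577, 0.2938, 0.1346]
orientation: [-3.124, -0.32, -0.005]
force: [-0.2, -0.8, 9.0]
opening: 0.0004
gripper_force: 4.5
```

```bash
python3 s.py
```

```text
16.65 [0.5577 0.2938 0.1346] yaw 11.68 [-3.124 -0.32  -0.005] F [-0.2 -0.8  9. ] op 0.4 g 4.5 T [-0.12  0.19  0.04]
```

Request:
arm_command:
  deltas:
    - [[0, 0, -0.1, 0, 0, 0], [0, 0, -0.1, 0, 0, 0], [0, 0, 0, 0, 0, 0]]

```text
t: 16.9
tool_pos: [0.5574, 0.2937, 0.132]
orientation: [-3.125, -0.32, -0.003]
force: [-0.5, 0.1, 7.3]
opening: 0.0006
gripper_force: 3.3
```

Request:
arm_command:
  deltas:
    - [[0, 0, -0.1, 0, 0, 0], [0, 0, 0, 0, 0, 0]]

```text
t: 17.07
tool_pos: [0.5578, 0.2938, 0.1316]
orientation: [-3.124, -0.32, -0.005]
force: [-1.8, -0.4, 9.1]
opening: 0.0007
gripper_force: 4.9
```

Request:
arm_command:
  deltas:
    - [[0, 0, -0.1, 0, 0, 0], [0, 0, 0, 0, 0, 0]]

```text
t: 17.23
tool_pos: [0.5582, 0.294, 0.1316]
orientation: [-3.124, -0.32, -0.006]
force: [-2.4, -1.3, 13.7]
opening: 0.0001
gripper_force: 7.1
```

```bash
python3 s.py
```

```text
17.23 [0.5582 0.294  0.1316] yaw 11.69 [-3.124 -0.32  -0.006] F [-2.4 -1.3 13.7] op 0.1 g 7.1 T [-0.36  0.57  0.01]
```

Request:
arm_command:
  deltas:
    - [[0, 0, -0.05, 0, 0, 0], [0, 0, 0, 0, 0, 0]]

```text
t: 17.4
tool_pos: [0.5584, 0.294, 0.1317]
orientation: [-3.124, -0.32, -0.007]
force: [-3.2, -1.6, 16.5]
opening: 0.0006
gripper_force: 8.2
```

Request:
arm_command:
  deltas:
    - [[0, 0, 0.2, 0, 0, 0], [0, 0, 0.2, 0, 0, 0], [0, 0, 0.2, 0, 0, 0], [0, 0, 0.5, 0, 0, 0], [0, 0, 1.0, 0, 0, 0], [0, 0, 1.5, 0, 0, 0], [0, 0, 1.5, 0, 0, 0], [0, 0, 1.5, 0, 0, 0], [0, 0, 1.5, 0, 0, 0], [0, 0, 0, 0, 0, 0], [0, 0, 0, 0, 0, 0]]

```text
t: 18.32
tool_pos: [0.5573, 0.2937, 0.2103]
orientation: [-3.125, -0.32, -0.003]
force: [-0.0, -0.8, -0.4]
opening: 0.0003
gripper_force: 0.0
```

```bash
python3 s.py
python3 - <<'E'
from plant import eyes
from h import *
B=eyes.read_camera("scene");cv2.imwrite("pics/scene6.png",B)
for f in("pics/scene5.png","pics/scene6.png"):
    I=cv2.imread(f)
    im=I[180:225,245:305];h=cv2.cvtColor(im,cv2.COLOR_BGR2HSV)
    r=(h[...,1]>150)&(h[...,2]>100)&((h[...,0]<8)|(h[...,0]>172));k,l,s,c=cv2.connectedComponentsWithStats(r.astype(np.uint8));print(f,[(s[i].tolist(),(c[i]+[245,180]).round(1).tolist()) for i in range(1,k) if s[i,4]>8])
o=[cv2.resize(cv2.imread(f)[170:245,245:310],None,fx=6,fy=6,interpolation=cv2.INTER_CUBIC) for f in("pics/scene5.png","pics/scene6.png")]
cv2.imwrite("pics/c6.png",np.hstack(o))
E
```

```text
18.32 [0.5573 0.2937 0.2103] yaw 11.69 [-3.125e+00 -3.200e-01 -3.000e-03] F [-0.  -0.8 -0.4] op 0.3 g 0.0 T [-0.01 -0.02  0.01]
pics/scene5.png [([20, 14, 5, 9, 34], [267.0, 197.9])]
pics/scene6.png [([18, 15, 8, 11, 64], [266.1, 200.0])]
```

View pics/c6.png

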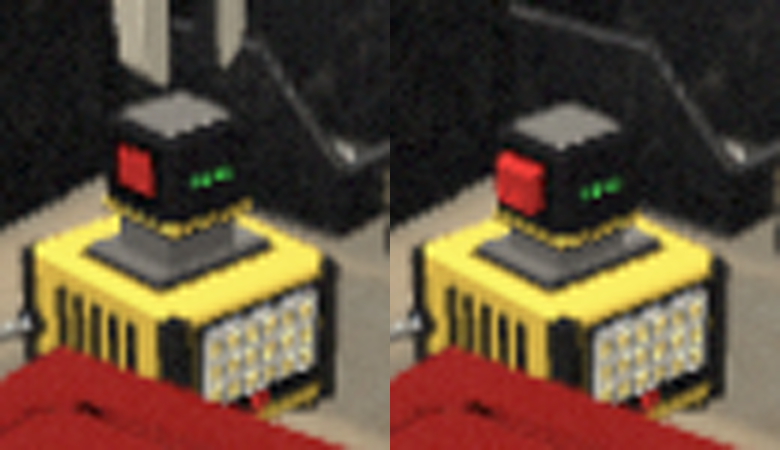

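Left button is out and the pack sits about 7 mm lower. I'll clear the arm to check the right button from above.

Request:
arm_command:
  deltas:
    - [[0, 0, 2, 0, 0, 0], [-1, -2.5, 1, 0, 0, 0], [-1, -3, 0, 0, 0, 0], [-1, -3, 0, 0, 0, 0], [-1, -3, 0, 0, 0, 0], [-1, -3, 0, 0, 0, 0], [-1, -3, 0, 0, 0, 0], [-1, -3, 0, 0, 0, 0], [-1, -3, 0, 0, 0, 0], [-1, -3, 0, 0, 0, 0], [0, 0, 0, 0, 0, 0], [0, 0, 0, 0, 0, 0]]

```text
t: 19.37
tool_pos: [0.4658, 0.0272, 0.2379]
orientation: [-3.125, -0.315, 0.003]
force: [0.2, 0.1, -0.4]
opening: 0.0006
gripper_force: 0.0
```

```bash
python3 s.py
python3 - <<'E'
from plant import eyes
from h import *
A=eyes.read_camera("top");cv2.imwrite("pics/top7.png",A)
h=cv2.cvtColor(A,cv2.COLOR_BGR2HSV);r=((h[...,1]>150)&(h[...,2]>100)&((h[...,0]<8)|(h[...,0]>172)))[150:205,240:300]
k,l,s,c=cv2.connectedComponentsWithStats(r.astype(np.uint8));u=[c[i]+[240,150] for i in range(1,k) if s[i,4]>8];print(u,s[1:].tolist())
if len(u)>=2: p=cast("top",u[:2],.1255);print(p.round(4),np.linalg.norm(p[0]-p[1]))
cv2.imwrite("pics/c7.png",cv2.resize(A[140:220,230:330],None,fx=6,fy=6,interpolation=cv2.INTER_CUBIC))
E
```

```text
19.37 [0.4658 0.0272 0.2379] yaw 11.51 [-3.125e+00 -3.150e-01  3.000e-03] F [ 0.2  0.1 -0.4] op 0.6 g 0.0 T [-0.08 -0.05 -0.03]
[array([279.11111111, 173.73333333]), array([254.10526316, 178.12280702])] [[37, 18, 5, 12, 45], [11, 23, 7, 11, 57]]
[[0.5615 0.2685 0.1255]
 [0.551  0.3208 0.1255]] 0.053376328276582806
```

View pics/c7.png

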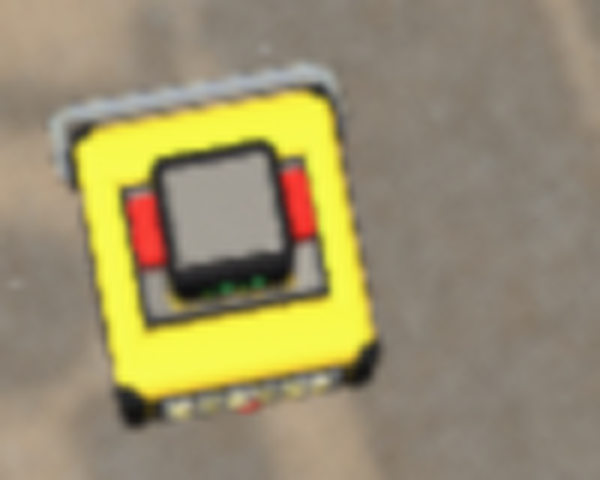

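From above, the pack stands in the lamp with both red buttons out at (254,178) and (279,174). Their spacing is 53.4 mm, about what it should be with both out, and their midpoint is within 1 mm of the lamp's axis. I'm handing in.

```bash
python3 -c "
from plant import ticket
print(ticket.close_job())"
```

```text
the job is handed in; nothing more can be done
None
```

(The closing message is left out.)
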